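Sort two charger hangers from the intake rail onto their colour rails

ROBOT

A 7-joint arm with a two-finger parallel gripper is mounted at the origin on the work surface. World frame = base frame: x ahead of the robot, y to its left, z up, the work surface at z = 0. Lengths are in mm, angles in rad, forces in N, time in s.
With the tool pointing down it reaches from about 400 to 875 mm from the base axis. Payload 4.4 kg.
Tool frame: the origin (TCP) lies on the centre line of the jaws, within the pads' length; the fingertips stand 14 mm ahead of it and the grasp point (between the pads) lies 5 mm behind it; z points along the fingers, x is the direction in which the jaws open and shut, and the axes are right-handed (so a half turn about z gives the same grasp; the last joint's range is limited). The gripper opens to 85 mm and grips with 20 to 120 N. Pads are 22 mm wide; open, the fingers measure 114 mm over their backs; the gripper's body (76 mm by 85 mm) begins 54 mm behind the grasp point. The pads swing forward as they close: fully open they stand 13 mm farther back than shut.
Start: joints at [1.115, 0.628, 0.038, 1.517, -0.027, 0.996, -0.02], TCP at [247.03, -601.244, 245.313] pointing down, gripper open.
Joint ranges: [-3.06, 3.06], [-0.37, 2.12], [-1.25, 1.32], [0.18, 2.47], [-1.1, 4.24], [0.23, 1.98], [-2.94, 2.94]. Speed limits (rad/s): [2.57, 2.57, 3.14, 3.14, 3.14, 3.14, 3.14].

INTERFACE

Orientations are given as [roll, pitch, yaw] about the fixed x, y, z axes, in that order (R = Rz(yaw) Ry(pitch) Rx(roll)).
In Python, from cell import ctrl gives the robot as it stands.
- The arm moves only by the tool send_rows, never from a script. Its argument "commands" is a list of rows, each a list of 5 numbers: the finger opening in mm, from 0 to 85.4, then the shift along the tool's x, y, z in mm, then the turn about the tool's z in degrees. In form: [[grip, x, y, z, roll], ...]. A call has 1 to 5 rows; each row is the pose to reach, as a shift and turn from the pose measured when the call began, along the tool's axes at that moment; what a row does not reach only later rows make up. A row lasts 1/10 s, in which the tool goes at most 50 mm and 8.59 degrees, less where a joint would pass 70% of its speed; a pose out of reach is approached as far as the arm can. A call with a gripper value outside its range is refused whole. The fingers move at their own pace and stop on an object; the grip force is fixed at half the most. Time passes only in rows, so rows that repeat a pose let the fingers close. It gives the time, the measured TCP pose, the force and the opening at its end, in the units of the state.
- ctrl.read_state(): the state, without advancing time (a new reading comes with each control period).
- ctrl.get_image(name): name is "scene" or "top"; returns the picture (420x560x3 uint8, red, green, blue); there is no depth.
- ctrl.camera_params(name): a dict with "fx", "fy", "cx", "cy" (pixels), "cam_to_world" (4x4, takes a point from camera to world coordinates). Camera axes: x right, y down, z forward; pixel columns grow to the right and rows downward; lengths in mm; the calibration is good to about 2 mm. A picture is of the moment at which its call begins. camera_params takes no time and is no camera call.
- ctrl.finish_job(): hands the job in, once; it reports no verdict.
The state is a dict: "clock": time; "qpos": joint angles; "qd": joint speeds; "tau": joint torques, N m; "eef_pos": TCP position; "tool_rot": TCP orientation; "force": force on the tool from outside, world axes, zero at the start; "torque": the same for the moment, N m; "width": finger opening in mm.
Only numpy, scipy, OpenCV 4.12 (cv2) and the standard library are available. Lean on these libraries where they do the work, as an engineer would, in place of code of your own. Each camera call takes 0.05 s, during which the arm holds its last target.

TASK

Sort the chargers hanging on the intake rail with the yellow base: take the white charger's hanger off over the rail's end stop and hang it on the rail with the white base, and hang the blue charger's hanger on the rail with the blue base, both behind the end stop, resting freely on the bar. Leave the black charger hanging on the yellow rail, drop nothing, and do not disturb the other things on the table.

Things in the scene. Friction and masses are not known exactly. Their poses are not given: they have to be found in the camera images.
- hanger_white: Hanger: 10 mm thick grey plastic frame, 44 mm wide, with a white charger (28 x 40 x 52 mm) below; 60 to 120 g. Origin: centre of the bar it hangs on; x along the bar, y across, z up. In z: grip tab +12 to +48 mm, eye +4 to -38 mm, charger's underside -97 mm.
- hanger_white_tab (a point): Middle of the white hanger's grip tab, 30 mm above its origin; the tab is 10 mm thick (x), 44 mm wide (y), 36 mm tall, with a white patch.
- hanger_white_eye (a point): Middle of the closed eye, 17 mm below the hanger's origin: 30 mm wide, 42 mm tall, top sloping 25 degrees to both sides so it centres itself on the bar. It leaves or enters a rail only over the free end, raised 17 to 34 mm (best 26) above hanging height so that the end stop's ball passes through it.
- hanger_blue: Hanger: 10 mm thick grey plastic frame, 44 mm wide, with a blue charger (28 x 40 x 52 mm) below; 60 to 120 g. Origin: centre of the bar it hangs on; x along the bar, y across, z up. In z: grip tab +12 to +48 mm, eye +4 to -38 mm, charger's underside -97 mm.
- hanger_blue_tab (a point): Middle of the blue hanger's grip tab, 30 mm above its origin; the tab is 10 mm thick (x), 44 mm wide (y), 36 mm tall, with a blue patch.
- hanger_blue_eye (a point): Middle of the closed eye, 17 mm below the hanger's origin: 30 mm wide, 42 mm tall, top sloping 25 degrees to both sides so it centres itself on the bar. It leaves or enters a rail only over the free end, raised 17 to 34 mm (best 26) above hanging height so that the end stop's ball passes through it.
- hanger_black: Hanger: 10 mm thick grey plastic frame, 44 mm wide, with a black charger (28 x 40 x 52 mm) below; 60 to 120 g. Origin: centre of the bar it hangs on; x along the bar, y across, z up. In z: grip tab +12 to +48 mm, eye +4 to -38 mm, charger's underside -97 mm. Innermost.
- rail_yellow: Fixed stand, yellow base, with a level steel bar 8 mm thick, axis 190 mm above the table. Origin on the table; x points along the bar from the free end (x = -115 mm) to the post (x = +120 mm, level with the bar), y across. Base plate 110 x 90 x 12 mm centred at x = +110 mm. All hangers start here, 45 mm or more apart.
- rail_yellow_stop (a point): Free end of the yellow rail, on the bar's axis. Here an upright end stop 8 mm thick carries a yellow ball of 12 mm diameter, its top 19 mm above the bar's axis.
- rail_white: Fixed stand, white base, with a level steel bar 8 mm thick, axis 190 mm above the table. Origin on the table; x points along the bar from the free end (x = -115 mm) to the post (x = +120 mm, level with the bar), y across. Base plate 110 x 90 x 12 mm centred at x = +110 mm. Empty at first.
- rail_white_stop (a point): Free end of the white rail, on the bar's axis. Here an upright end stop 8 mm thick carries a white ball of 12 mm diameter, its top 19 mm above the bar's axis.
- rail_blue: Fixed stand, blue base, with a level steel bar 8 mm thick, axis 190 mm above the table. Origin on the table; x points along the bar from the free end (x = -115 mm) to the post (x = +120 mm, level with the bar), y across. Base plate 110 x 90 x 12 mm centred at x = +110 mm. Empty at first.
- rail_blue_stop (a point): Free end of the blue rail, on the bar's axis. Here an upright end stop 8 mm thick carries a blue ball of 12 mm diameter, its top 19 mm above the bar's axis.
- green_bottle: Green drink bottle, diameter 58, 170 mm tall; origin at the centre of its foot. Stands between two rails; leave it alone.
- dark_bottle: Black drink bottle with steel cap, diameter 58, 150 mm tall; origin at the centre of its foot. Stands between two rails; leave it alone.
- loose_plug: Loose white charger without hanger, standing on the table under the yellow rail, 28 x 40 x 52 mm tall; origin under its centre. Leave it alone.
- tape_roll: Cardboard-coloured tape roll lying flat under the white rail, outer diameter 70, 24 mm high; origin under its centre. Leave it alone.
- carton: Small yellow carton, 100 x 70 x 60 mm high, far left; origin under its centre. Leave it alone.
- mug: Blue mug, diameter 80, 90 mm tall, far right; origin under its centre. Leave it alone.
- screwdriver: Screwdriver with red handle, 180 mm long, lying on the table on the left; leave it alone.
Not all that is in view belongs to the job. Leave any purple look-alike of the hanger_white alone.

How it is judged:
By the outcome, as a careful person would: the job done as asked, in the order asked, and still so for the second after the job is handed in, with the robot touching nothing.
It also fails if it takes over 72 s, if anything falls off the work surface, if the arm or the gripper's body presses on something with over 40 N, if the wrist force passes 120 N, or if a joint passes its speed limit or range.

## Working session

There is one attempt and no reset: what is moved stays moved. The work goes in short steps, Python scripts to look and compute and a tool call to move; the robot and the scene stay as the last step left them, time stands still between calls to the robot, and variables do not carry over. Pictures are saved under pics/ and viewed, and the job is handed in when it is done.

Besides the shell and the picture viewer there is one more tool, called after ">>>" by a JSON object that holds its "name" and its "arguments", one argument or row to a line. send_rows: Moves the arm, as the interface text tells. Its arguments: {"type":"object","properties":{"commands":{"type":"array"}},"required":["commands"]}

```bash
ls; mkdir -p pics
python3 - <<'E'
from cell import ctrl
import cv2
s=ctrl.read_state(); print(s)
for n in("scene","top"):
    im=ctrl.get_image(n); cv2.imwrite(f"pics/{n}0.png",im[:,:,::-1]); 
    p=ctrl.camera_params(n); print(n,p)
E
```

```text
pics
{'clock': 0.0, 'qpos': array([ 1.11519293,  0.62939212,  0.03842473,  1.51838983, -0.02696494,
        0.9962862 , -0.01999077]), 'qd': array([-0.00056315,  0.00028644, -0.00025142,  0.00019151,  0.00072879,
        0.00222069, -0.00046091]), 'tau': array([ 3.18841594e-04, -5.63392460e+01,  1.22644544e+00, -1.93443757e+01,
        1.10453193e-02,  1.05944794e-02, -1.38104397e-05]), 'eef_pos': array([ 246.79860452, -600.6636424 ,  244.35196945]), 'tool_rot': array([ 3.14154471e+00,  1.95729158e-03, -1.18095122e+00]), 'force': array([-0.64611702, -0.01860709, -0.12511623]), 'torque': array([ 0.00806284,  0.01177818, -0.00231077]), 'width': 85.47832143587905}
scene {'fx': 527.5668046577545, 'fy': 527.5668046577545, 'cx': 289.1554821221068, 'cy': 210.9356713374748, 'cam_to_world': array([[ 1.91786690e-01,  7.43265826e-01, -6.40916358e-01,
         1.51210235e+03],
       [ 9.81424506e-01, -1.41996524e-01,  1.29007463e-01,
        -1.75443261e+02],
       [ 4.87894340e-03, -6.53752934e-01, -7.56692340e-01,
         1.31528989e+03],
       [ 0.00000000e+00,  0.00000000e+00,  0.00000000e+00,
         1.00000000e+00]])}
top {'fx': 437.6340453661837, 'fy': 437.6340453661837, 'cx': 284.37116457027014, 'cy': 200.00941462847751, 'cam_to_world': array([[ 1.09711385e-02, -9.95577169e-01,  9.33045305e-02,
         4.22571242e+02],
       [-9.99918659e-01, -1.03160552e-02,  7.50035504e-03,
        -8.32802269e+00],
       [-6.50464755e-03, -9.33792284e-02, -9.95609366e-01,
         1.45031907e+03],
       [ 0.00000000e+00,  0.00000000e+00,  0.00000000e+00,
         1.00000000e+00]])}
```

View pics/scene0.png

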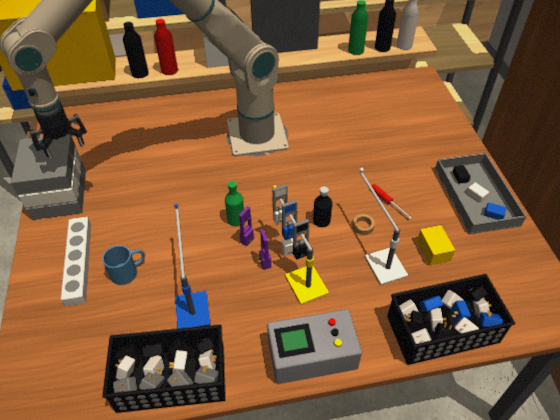

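View pics/top0.png

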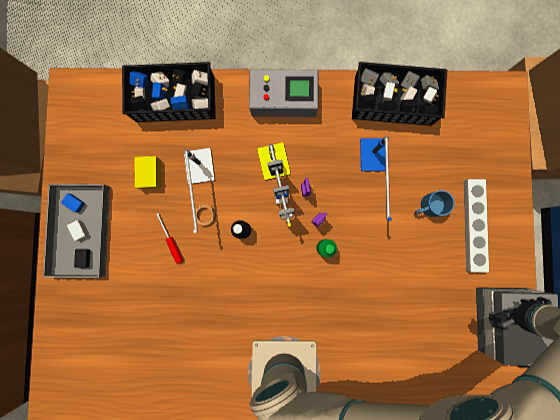

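```bash
cat > h.py <<'E'
import numpy as np, cv2
from cell import ctrl
P={n:ctrl.camera_params(n) for n in("scene","top")}
def ray(n,u,v):
    p=P[n];T=p["cam_to_world"]
    d=T[:3,:3]@np.array([(u-p["cx"])/p["fx"],(v-p["cy"])/p["fy"],1]);return T[:3,3],d/np.linalg.norm(d)
def onz(n,u,v,z):
    o,d=ray(n,u,v);return o+d*(z-o[2])/d[2]
def proj(n,X):
    p=P[n];T=p["cam_to_world"];c=T[:3,:3].T@(np.array(X,float)-T[:3,3]);return np.array([p["fx"]*c[0]/c[2]+p["cx"],p["fy"]*c[1]/c[2]+p["cy"]])
def tri(a,b):
    o1,d1=ray("scene",*a);o2,d2=ray("top",*b)
    A=np.stack([d1,-d2],1);t=np.linalg.lstsq(A,o2-o1,rcond=None)[0]
    p,q=o1+d1*t[0],o2+d2*t[1];return (p+q)/2,np.linalg.norm(p-q)
def crop(src,out,x0,y0,x1,y1,k):
    im=cv2.imread(src)[y0:y1,x0:x1];cv2.imwrite(out,cv2.resize(im,None,fx=k,fy=k,interpolation=cv2.INTER_CUBIC))
def snap(tag):
    for n in("scene","top"):cv2.imwrite(f"pics/{n}{tag}.png",ctrl.get_image(n)[:,:,::-1])
E
python3 - <<'E'
from h import *
crop("pics/scene0.png","pics/s0c.png",225,170,345,310,4) if 0 else crop("pics/scene0.png","pics/s0c.png",220,170,350,310,4)
crop("pics/top0.png","pics/t0c.png",240,130,350,260,4)
crop("pics/scene0.png","pics/s0d.png",150,160,420,330,3) if 0 else None
crop("pics/top0.png","pics/t0d.png",170,130,400,250,3)
E
```

```text
(no output)
```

View pics/s0c.png

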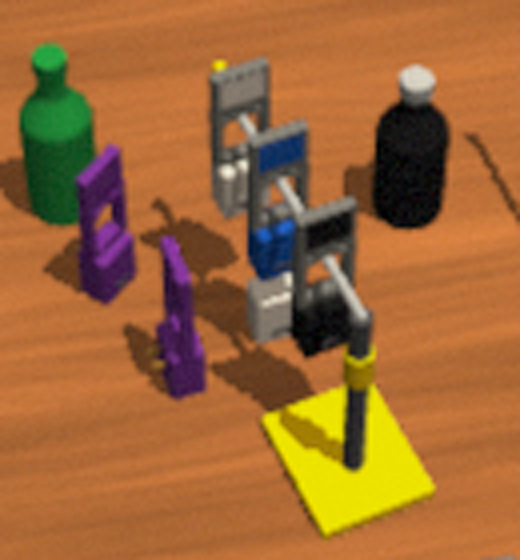

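View pics/t0c.png

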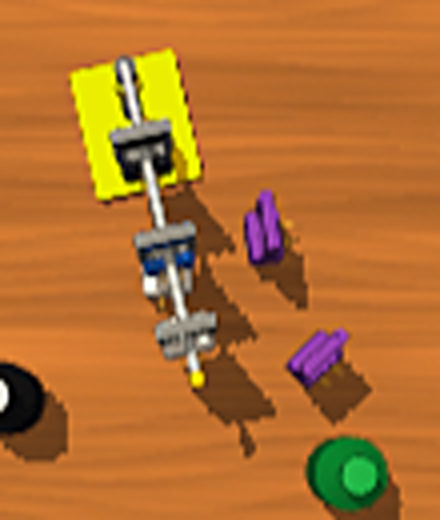

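View pics/t0d.png

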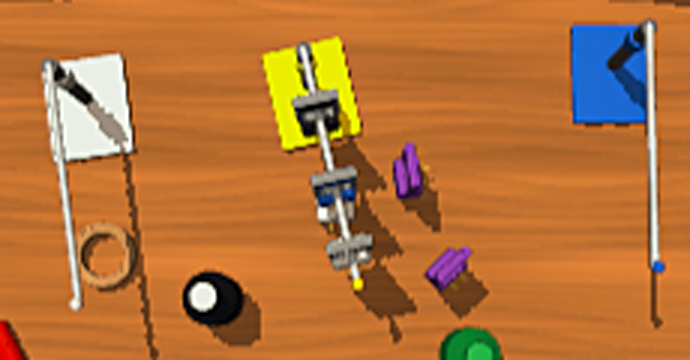

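```bash
cat > m.py <<'E'
from h import *
S=cv2.imread("pics/scene0.png");T=cv2.imread("pics/top0.png")
def cen(im,box,f):
    x0,y0,x1,y1=box;c=im[y0:y1,x0:x1].astype(int);b,g,r=c[...,0],c[...,1],c[...,2]
    m=f(r,g,b);ys,xs=np.nonzero(m);return np.array([xs.mean()+x0,ys.mean()+y0]),len(xs)
Y=lambda r,g,b:(r>110)&(g>100)&(b<0.5*r)&(g>.75*r)
B=lambda r,g,b:(b>90)&(b>1.7*r)
W=lambda r,g,b:(b>150)&(r>150)
# balls
for n,bs,bt,f in(("yel",(268,182,281,192),(283,218,296,231),Y),("blue",(170,200,184,212),(383,213,396,225),B),("white",(356,164,368,175),(189,225,201,237),W)):
    a,ka=cen(S,bs,f);b,kb=cen(T,bt,f);X,e=tri(a,b)
    print(n,a.round(1),ka,b.round(1),kb,X.round(1),round(e,1),"top z203",onz("top",*b,203)[:2].round(1),"scene z203",onz("scene",*a,203)[:2].round(1))
E
python3 m.py
python3 - <<'E'
from h import *
crop("pics/scene0.png","pics/wr.png",350,160,410,290,4)
crop("pics/scene0.png","pics/br.png",165,195,225,335,4)
crop("pics/top0.png","pics/th.png",265,190,305,235,12)
E
```

```text
yel [274.1 185.9] 9 [288.6 224.2] 13 [470.3 -11.3 206.1] 1.0 top z203 [470.3 -11.8] scene z203 [467.4 -10.3]
blue [175.8 205.2] 8 [388.6 218.5] 11 [ 489.6 -295.4  203.4] 1.7 top z203 [ 489.5 -296.3] scene z203 [ 489.5 -294.6]
white [361.5 170. ] 8 [194.9 228.8] 19 [454.4 255.5 205.7] 2.0 top z203 [454.3 255.1] scene z203 [451.9 257.6]
```

View pics/th.png

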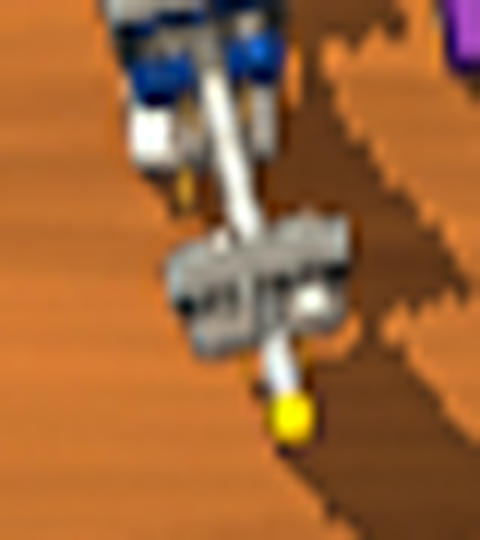

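View pics/wr.png

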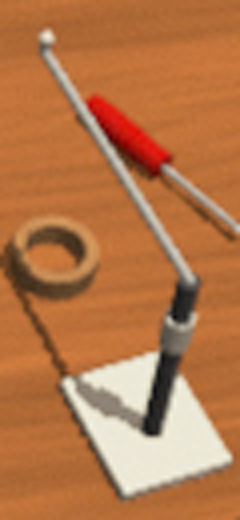

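View pics/br.png

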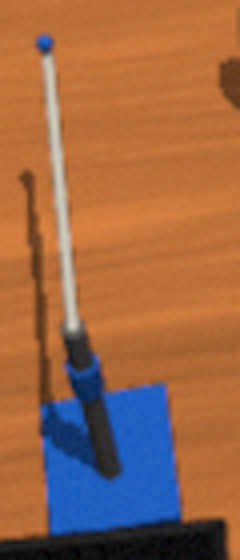

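```bash
cat > m2.py <<'E'
from h import *
def bar(n,im,p0,p1,half=4,byrow=True):
    c=im.astype(float);pts=[]
    for v in range(int(min(p0[1],p1[1])),int(max(p0[1],p1[1]))+1):
        t=(v-p0[1])/(p1[1]-p0[1]);u0=p0[0]+t*(p1[0]-p0[0])
        us=np.arange(int(round(u0))-half,int(round(u0))+half+1)
        px=c[v,us];sat=px.max(1)-px.min(1)
        w=np.where((sat<45)&(px.min(1)>95),px.min(1)-60,0)
        if (w>0).sum() in(1,2,3,4) : pts.append((np.sum(us*w)/w.sum(),v))
    W=np.array([onz(n,u,v,192)[:2] for u,v in pts])
    vx,vy,x,y=cv2.fitLine(W.astype(np.float32),cv2.DIST_HUBER,0,.01,.01).ravel()
    if vx<0:vx,vy=-vx,-vy
    d=np.array([vx,vy]);r=(W-[x,y])@[-vy,vx];print(n,len(pts),"yaw",round(float(np.degrees(np.arctan2(vy,vx))),2),"rms",r.std().round(2),"ext",((W-[x,y])@d).min().round(),((W-[x,y])@d).max().round(), "at x=455:",round(float(y+(455-x)*vy/vx),1),"x=470",round(float(y+(470-x)*vy/vx),1),"x=490",round(float(y+(490-x)*vy/vx),1),"x=560",round(float(y+(560-x)*vy/vx),1))
if __name__=="__main__":
    S=cv2.imread("pics/scene0.png");T=cv2.imread("pics/top0.png")
    print("white");bar("top",T,(195,226),(187,156));bar("scene",S,(364,176),(393,226))
    print("blue");bar("top",T,(388.5,213),(387.2,145));bar("scene",S,(176.5,211),(182.7,275))
    print("yel");bar("top",T,(288,219),(272.5,150),3);bar("scene",S,(290,214),(292,219))
    print(onz("top",271.2,145.5,194),onz("top",195-.5,231,203))
E
python3 m2.py
```

```text
white
top 45 yaw 8.72 rms 0.39 ext -64.0 142.0 at x=455: 256.1 x=470 258.4 x=490 261.5 x=560 272.2
scene 51 yaw 8.74 rms 0.45 ext -91.0 114.0 at x=455: 258.0 x=470 260.3 x=490 263.4 x=560 274.2
blue
top 69 yaw 0.68 rms 0.35 ext -73.0 126.0 at x=455: -297.3 x=470 -297.1 x=490 -296.9 x=560 -296.0
scene 65 yaw 0.75 rms 0.33 ext -136.0 84.0 at x=455: -295.1 x=470 -294.9 x=490 -294.6 x=560 -293.7
yel
top 51 yaw 13.65 rms 3.07 ext -117.0 90.0 at x=455: -16.1 x=470 -12.5 x=490 -7.6 x=560 9.4
scene 6 yaw 13.75 rms 0.5 ext -10.0 10.0 at x=455: -14.0 x=470 -10.3 x=490 -5.4 x=560 11.7
[699.65873461  41.3217372  194.        ] [448.18195553 256.0066071  203.        ]
```

Run:
```python
from h import *
T=cv2.imread("pics/top0.png").astype(float)
pts=[]
for rows in((219,222),(201,207),(178,187),(149,158)):
    for v in range(*rows):
        u0=288.6+(v-224.2)*(271.2-288.6)/(145.5-224.2)
        us=np.arange(int(round(u0))-3,int(round(u0))+4);px=T[v,us];w=np.where((px.max(1)-px.min(1)<50)&(px.min(1)>110),px.min(1)-60,0)
        if w.sum()>0: pts.append(onz("top",(us*w).sum()/w.sum(),v,192)[:2])
W=np.array(pts);vx,vy,x,y=cv2.fitLine(W.astype(np.float32),cv2.DIST_HUBER,0,.01,.01).ravel()
print(np.degrees(np.arctan(vy/vx)),((W-[x,y])@[-vy,vx]).round(1),"y at 470",y+(470-x)*vy/vx)
d=np.array([vx,vy])*np.sign(vx)
b=np.array([470.,-11])
for n,s,t in(("white",(280.25,191.5),(286.3,210.8)),("blue",(290,207.8),None),("black",(301.25,227.2),None)):
    X=onz("scene",*s,220)[:2];print(n,"scene tab",X.round(1),"along",((X-b)@d).round(1)-5,"lat",((X-b)@[-d[1],d[0]]).round(1))
    if t: X=onz("top",*t,238)[:2];print(" top tab",X.round(1),"along",((X-b)@d).round(1),"lat",((X-b)@[-d[1],d[0]]).round(1))
# blue tab top
for t in ((240+165/4-.4,130+232/4-.4),(240+140/4-.4,130+130/4-.4)):
    X=onz("top",*t,238)[:2];print(" top tab",X.round(1),"along",((X-b)@d).round(1),"lat",((X-b)@[-d[1],d[0]]).round(1))
print([onz("top",*t,52)[:2].round(0) for t in((277.3,201.0),)])
for t,z in (((240.5,229.5),150),((327,249),170)): print(onz("top",*t,z).round())
```

```text
13.682346 [ 0.2 -0.1  0.1  1.3  0.3 -0.  -0.  -0.3  0.1  0.2 -0.4  0.  -0.1 -0.
 -0.6 -0.1  0.4 -1.3 -0.4  0.1 -0.1 -0.  -0.5 -0.1  0.4  0.1  0.1] y at 470 -12.485241
white scene tab [5.082e+02 5.000e-01] along 34.9 lat 2.1
 top tab [506.2  -4.9] along 36.6 lat -2.6
blue scene tab [573.6  15.8] along 102.0 lat 1.5
black scene tab [646.8  32. ] along 177.0 lat -0.0
 top tab [570.9  11. ] along 103.2 lat -2.5
 top tab [642.7  29.4] along 177.4 lat -1.6
[array([550.,  25.])]
[455. 131. 150.]
[ 401. -124.  170.]
```

```bash
cat > g.py <<'E'
import sys
import numpy as np
from cell import ctrl
from scipy.spatial.transform import Rotation as R
x,y,z,yaw=map(float,sys.argv[1:5])
s=ctrl.read_state();M=R.from_euler("xyz",s["tool_rot"]).as_matrix()
d=M.T@(np.array([x,y,z])-s["eef_pos"])
cy=np.degrees(np.arctan2(M[1,0],M[0,0]))
print("t",round(s["clock"],2),"pos",s["eef_pos"].round(1),"yaw",cy.round(1),"tilt",np.degrees(np.arccos(-M[2,2])).round(2),"F",s["force"].round(1),"w",round(s["width"],1))
print("shift",d.round(1),"roll",round(-((yaw-cy+180)%360-180),1))
E
python3 g.py 340 -400 320 -27; python3 g.py 505.5 -2.5 320 13.7
```

```text
t 0.1 pos [ 246.8 -600.7  244.5] yaw -67.7 tilt 0.1 F [0.5 0.3 0. ] w 85.3
shift [-150.4 -162.5  -75.3] roll -40.7
t 0.1 pos [ 246.8 -600.7  244.5] yaw -67.7 tilt 0.1 F [0.5 0.3 0. ] w 85.3
shift [-455.2 -466.6  -74.7] roll -81.4
```

>>> {"name": "send_rows", "arguments": {
  "commands": [
    [28,-30,-32,-40,-8],
    [28,-60,-65,-75,-16],
    [28,-90,-98,-75,-24],
    [28,-120,-130,-75,-32],
    [28,-150,-162,-75,-40]
  ]
}}

```text
clock: 0.6
eef_pos: [340.6, -398.2, 320.2]
tool_rot: [-3.14, 0.001, -0.476]
force: [0.2, -0.4, 0.0]
width: 28.0
```

```bash
python3 g.py 505.5 -2.5 320 13.7
```

```text
t 0.6 pos [ 340.6 -398.2  320.2] yaw -27.3 tilt 0.08 F [ 0.2 -0.4  0. ] w 28.0
shift [ -34.9 -427.3    0.7] roll -41.0
```

Moves are tracked well. Continuing to above the white hanger.

>>> {"name": "send_rows", "arguments": {
  "commands": [
    [28,-5,-45,0,-8],
    [28,-10,-90,0,-16],
    [28,-15,-135,0,-24],
    [28,-20,-180,0,-32],
    [28,-22,-225,0,-41]
  ]
}}

```text
clock: 1.1
eef_pos: [424.1, -186.4, 320.4]
tool_rot: [-3.14, 0.0, 0.238]
force: [1.1, -0.1, -0.0]
width: 27.6
```

```bash
python3 g.py 505.5 -2.5 320 13.7
```

```text
t 1.1 pos [ 424.1 -186.4  320.4] yaw 13.6 tilt 0.06 F [ 1.1 -0.1 -0. ] w 27.6
shift [ 122.5 -159.6    0.6] roll -0.1
```

>>> {"name": "send_rows", "arguments": {
  "commands": [
    [28,30,-40,0,0],
    [28,60,-80,0,0],
    [28,92,-120,0,0],
    [28,122,-159,0,0],
    [28,122.5,-159.6,30,0]
  ]
}}

```text
clock: 1.6
eef_pos: [510.2, 6.1, 293.4]
tool_rot: [-3.138, -0.011, 0.248]
force: [0.4, -0.3, -0.4]
width: 28.3
```

```bash
python3 g.py 505.5 -2.5 222 13.7
python3 - <<'E'
from h import *
snap("1")
crop("pics/scene1.png","pics/s1c.png",220,130,350,270,4);crop("pics/top1.png","pics/t1c.png",240,130,350,260,4)
E
```

```text
t 1.6 pos [510.2   6.1 293.4] yaw 14.2 tilt 0.69 F [ 0.4 -0.3 -0.4] w 28.3
shift [-7.4  7.5 71.3] roll 0.5
```

View pics/s1c.png

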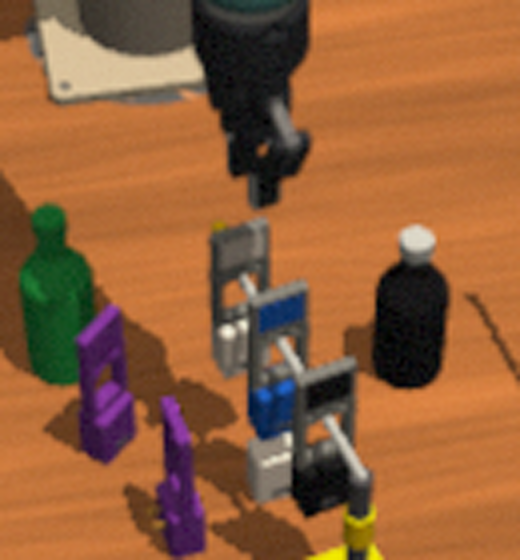

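View pics/t1c.png

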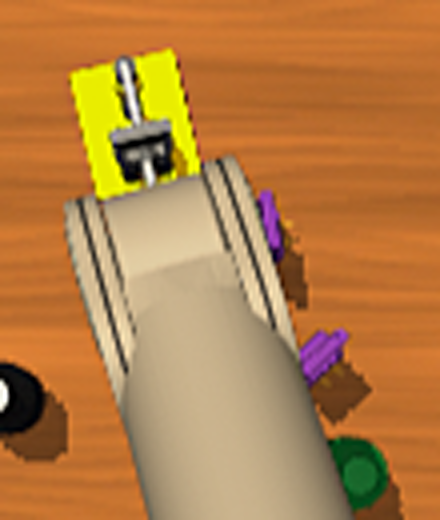

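>>> {"name": "send_rows", "arguments": {
  "commands": [
    [28,-7,7.5,0,0.5],
    [28,-7,7.5,20,0.5],
    [28,-7,7.5,20,0.5]
  ]
}}

```text
clock: 2.0
eef_pos: [496.5, -12.5, 266.9]
tool_rot: [-3.139, 0.011, 0.229]
force: [-1.2, -0.0, -0.3]
width: 27.9
```

```bash
python3 g.py 505.5 -2.5 222 13.7
```

```text
t 2.0 pos [496.5 -12.5 266.9] yaw 13.1 tilt 0.62 F [-1.2 -0.  -0.3] w 27.9
shift [11.5 -7.6 44.8] roll -0.6
```

>>> {"name": "send_rows", "arguments": {
  "commands": [
    [28,0,0,0,0],
    [28,0,0,0,0]
  ]
}}

```text
clock: 2.2
eef_pos: [496.7, -13.7, 267.9]
tool_rot: [-3.14, 0.01, 0.227]
force: [0.5, 1.1, 0.8]
width: 28.0
```

```bash
python3 g.py 505.5 -2.5 222 13.7
```

```text
t 2.2 pos [496.7 -13.7 267.9] yaw 13.0 tilt 0.56 F [0.5 1.1 0.8] w 28.0
shift [11.6 -8.9 45.8] roll -0.7
```

>>> {"name": "send_rows", "arguments": {
  "commands": [
    [28,6,-4.5,0,-0.7],
    [28,11.6,-9,0,-0.7],
    [28,11.6,-9,10,-0.7],
    [28,11.6,-9,10,-0.7],
    [28,11.6,-9,10,-0.7]
  ]
}}

```text
clock: 2.7
eef_pos: [505.3, -2.3, 257.1]
tool_rot: [-3.14, 0.011, 0.24]
force: [0.8, 0.8, -0.6]
width: 28.0
```

```bash
python3 g.py 505.5 -2.5 222 13.7;  python3 - <<'E'
from h import *
im=ctrl.get_image("scene")[:,:,::-1];cv2.imwrite("pics/s2.png",im)
crop("pics/s2.png","pics/s2c.png",250,140,330,230,6)
E
```

```text
t 2.7 pos [505.3  -2.3 257.1] yaw 13.7 tilt 0.66 F [ 0.8  0.8 -0.6] w 28.0
shift [ 0.5  0.3 35.1] roll 0.0
```

View pics/s2c.png

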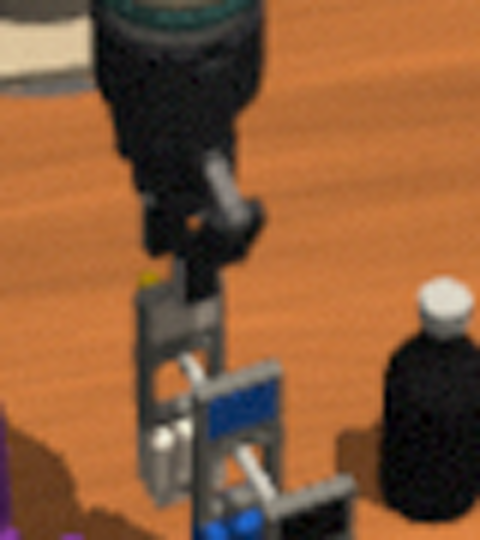

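Run:
```python
from h import *
d=np.array([.972,.237])
for a,z in((15,243),(22,243),(29,243),(5,220),(5,238)):
    p=np.array([505.3,-2.3])+a*d;u=proj("scene",[*p,z]);print(a,z,u.round(1),((u-[250,140]+.5)*6).round())
n=np.array([-d[1],d[0]])
for l in(-22,22):
    p=np.array([505.3,-2.3])+5*d+l*n;u=proj("scene",[*p,238]);print(l,((u-[250,140]+.5)*6).round())
```

```text
15 243 [281.2 188.8] [190. 296.]
22 243 [282.3 190.5] [197. 306.]
29 243 [283.3 192.2] [203. 316.]
5 220 [279.8 192.1] [182. 315.]
5 238 [279.8 187.7] [182. 289.]
-22 [138. 303.]
22 [224. 275.]
```

>>> {"name": "send_rows", "arguments": {
  "commands": [
    [28,0.5,0.3,12,0],
    [28,0.5,0.3,24,0],
    [28,0.5,0.3,36,0],
    [28,0.5,0.3,36,0],
    [28,0.5,0.3,36,0]
  ]
}}

```text
clock: 3.25
eef_pos: [505.4, -2.5, 220.8]
tool_rot: [-3.139, 0.012, 0.24]
force: [-0.7, -0.8, -0.1]
width: 28.1
```

>>> {"name": "send_rows", "arguments": {
  "commands": [
    [20,0,0,0,0],
    [6,0,0,0,0],
    [6,0,0,0,0],
    [6,0,0,0,0],
    [6,0,0,0,0]
  ]
}}

```text
clock: 3.75
eef_pos: [505.6, -2.5, 221.2]
tool_rot: [-3.14, 0.011, 0.24]
force: [-0.2, 0.3, 3.0]
width: 9.1
```

```bash
python3 g.py 505.5 -2.5 248 13.7
```

```text
t 3.75 pos [505.6  -2.5 221.2] yaw 13.7 tilt 0.65 F [-0.2  0.3  3. ] w 9.1
shift [ -0.4  -0.  -26.8] roll 0.0
```

>>> {"name": "send_rows", "arguments": {
  "commands": [
    [6,0,0,-9,0],
    [6,0,0,-18,0],
    [6,0,0,-26,0],
    [6,0,0,-26,0],
    [6,0,0,-26,0]
  ]
}}

```text
clock: 4.25
eef_pos: [506.0, -2.5, 247.5]
tool_rot: [-3.14, 0.011, 0.24]
force: [-0.2, -0.4, -0.6]
width: 9.2
```

```bash
python3 g.py 436.0 -19.4 247 13.7
python3 - <<'E'
from h import *
snap("3")
crop("pics/scene3.png","pics/s3c.png",240,130,340,230,6)
E
```

```text
t 4.25 pos [506.   -2.5 247.5] yaw 13.7 tilt 0.61 F [-0.2 -0.4 -0.6] w 9.2
shift [-72.   -0.2   1.3] roll 0.0
```

View pics/s3c.png

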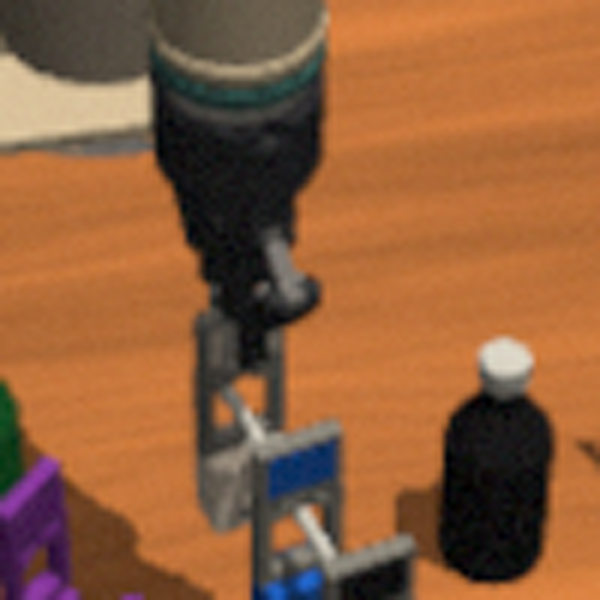

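>>> {"name": "send_rows", "arguments": {
  "commands": [
    [6,-10,0,0,0],
    [6,-22,0,0,0],
    [6,-34,0,0.5,0],
    [6,-46,0,0.5,0],
    [6,-58,0,1,0]
  ]
}}

```text
clock: 4.85
eef_pos: [447.9, -16.7, 246.7]
tool_rot: [-3.14, 0.012, 0.24]
force: [-0.6, -0.1, -0.2]
width: 9.3
```

>>> {"name": "send_rows", "arguments": {
  "commands": [
    [6,-5,0,0,0],
    [6,-13,0,0,0],
    [6,-13,0,0,0],
    [6,-13,0,0,0]
  ]
}}

```text
clock: 5.25
eef_pos: [435.7, -19.8, 247.1]
tool_rot: [-3.14, 0.011, 0.239]
force: [0.6, 0.4, -1.6]
width: 9.0
```

```bash
python3 g.py 436.0 -19.4 350 13.7
python3 - <<'E'
from h import *
im=ctrl.get_image("scene")[:,:,::-1];cv2.imwrite("pics/s4.png",im)
crop("pics/s4.png","pics/s4c.png",240,110,340,210,6)
E
```

```text
t 5.25 pos [435.7 -19.8 247.1] yaw 13.7 tilt 0.64 F [ 0.6  0.4 -1.6] w 9.0
shift [  -0.8   -0.5 -102.9] roll 0.0
```

View pics/s4c.png

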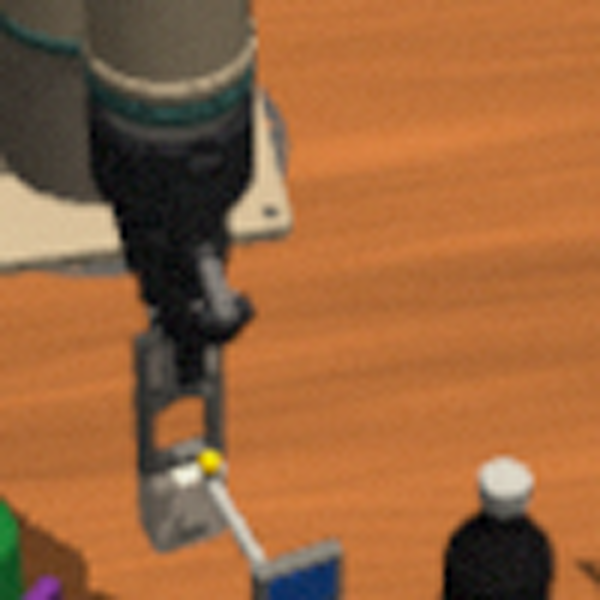

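>>> {"name": "send_rows", "arguments": {
  "commands": [
    [6,0,0,-20,0],
    [6,0,0,-45,0],
    [6,0,0,-75,0],
    [6,0,0,-103,0],
    [6,0,0,-103,0]
  ]
}}

```text
clock: 5.8
eef_pos: [439.8, -19.1, 353.3]
tool_rot: [3.141, 0.003, 0.24]
force: [0.2, 0.5, -0.9]
width: 9.2
```

```bash
python3 g.py 409.5 250 350 8.7
```

```text
t 5.8 pos [439.8 -19.1 353.3] yaw 13.7 tilt 0.19 F [ 0.2  0.5 -0.9] w 9.2
shift [  34.5 -268.6    3.2] roll 5.0
```

>>> {"name": "send_rows", "arguments": {
  "commands": [
    [6,2,-15,2,0.5],
    [6,6,-42,3,1],
    [6,10,-76,3,2],
    [6,14,-110,3,3],
    [6,18,-144,3,4]
  ]
}}

```text
clock: 6.3
eef_pos: [422.7, 126.3, 349.4]
tool_rot: [3.141, 0.004, 0.169]
force: [1.5, -0.2, -0.5]
width: 9.2
```

```bash
python3 g.py 409.5 250 350 8.7
```

```text
t 6.3 pos [422.7 126.3 349.4] yaw 9.7 tilt 0.24 F [ 1.5 -0.2 -0.5] w 9.2
shift [   7.8 -124.1   -0.6] roll 1.0
```

>>> {"name": "send_rows", "arguments": {
  "commands": [
    [6,2,-34,0,1],
    [6,4,-68,0,1],
    [6,6,-100,0,1],
    [6,8,-118,0,1],
    [6,8,-124,0,1]
  ]
}}

```text
clock: 6.8
eef_pos: [409.0, 252.3, 348.6]
tool_rot: [-3.141, 0.005, 0.155]
force: [-0.4, -0.3, -0.8]
width: 8.9
```

>>> {"name": "send_rows", "arguments": {
  "commands": [
    [6,0,0,0,0],
    [6,0,0,0,0]
  ]
}}

```text
clock: 7.0
eef_pos: [409.0, 251.3, 348.0]
tool_rot: [-3.142, 0.007, 0.155]
force: [0.1, -0.0, -1.0]
width: 9.1
```

```bash
python3 g.py 409.5 250 247 8.7
```

```text
t 7.0 pos [409.  251.3 348. ] yaw 8.9 tilt 0.37 F [ 0.1 -0.  -1. ] w 9.1
shift [  0.9   1.4 101. ] roll 0.2
```

>>> {"name": "send_rows", "arguments": {
  "commands": [
    [6,0.5,1,20,0.2],
    [6,1,1.3,45,0.2],
    [6,1,1.3,70,0.2],
    [6,1,1.3,90,0.2],
    [6,1,1.3,101,0.2]
  ]
}}

```text
clock: 7.5
eef_pos: [409.4, 247.9, 245.4]
tool_rot: [3.14, 0.009, 0.149]
force: [0.6, -0.6, -0.4]
width: 9.3
```

>>> {"name": "send_rows", "arguments": {
  "commands": [
    [6,0,0,0,0],
    [6,0,0,0,0]
  ]
}}

```text
clock: 7.7
eef_pos: [409.8, 247.3, 245.7]
tool_rot: [3.139, 0.009, 0.148]
force: [-0.1, 0.1, -0.2]
width: 8.9
```

```bash
python3 g.py 503 264.5 247.5 8.7;python3 - <<'E'
from h import *
snap("5")
crop("pics/scene5.png","pics/s5c.png",320,110,420,230,5);crop("pics/top5.png","pics/t5c.png",170,150,270,270,5)
E
```

```text
t 7.7 pos [409.8 247.3 245.7] yaw 8.5 tilt 0.5 F [-0.1  0.1 -0.2] w 8.9
shift [94.6 -3.3 -2.6] roll -0.2
```

View pics/s5c.png

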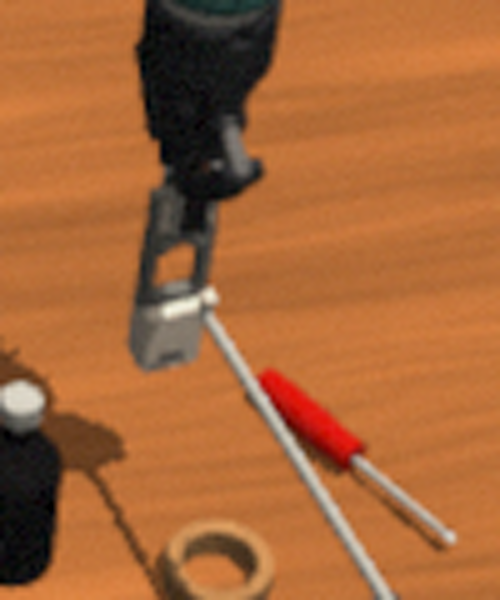

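View pics/t5c.png

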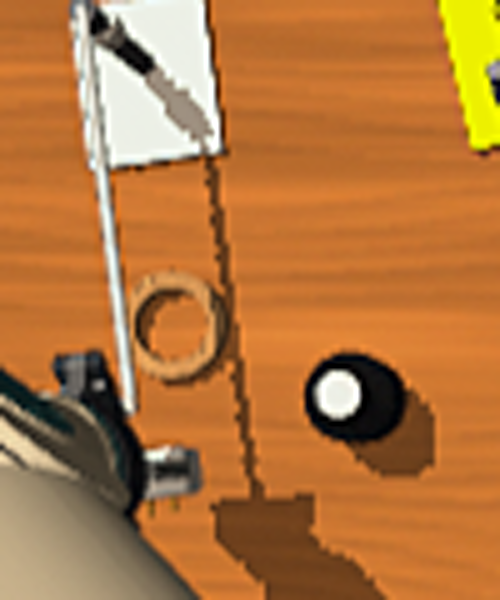

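Run:
```python
from h import *
t=np.radians(8.6);d=np.array([np.cos(t),np.sin(t)]);n=np.array([-d[1],d[0]])
c=np.array([409.8,247.3])
for l,a,z in((-22,5,264),(22,5,264),(-22,5,254-38),(22,5,178),(-20,14,119),(20,14,119),(-20,14,171),(20,14,171)):
    p=[*(c+a*d+l*n),z];print(l,z,((proj("scene",p)-[320,110]+.5)*5).round(),((proj("top",p)-[170,150]+.5)*5).round())
print(onz("top",204.3,245,171))
```

```text
-22 264 [154. 196.] [154. 461.]
22 264 [222. 179.] [ 74. 473.]
-22 216 [146. 255.] [171. 461.]
22 178 [206. 283.] [108. 472.]
-20 119 [141. 376.] [197. 447.]
20 119 [199. 361.] [131. 456.]
-20 171 [149. 317.] [181. 446.]
20 171 [208. 302.] [113. 456.]
[408.48851193 232.9906697  171.        ]
```

>>> {"name": "send_rows", "arguments": {
  "commands": [
    [6,0,-4,-2.5,-0.2],
    [6,10,-4,-2.5,-0.2],
    [6,22,-4,-2.5,-0.2],
    [6,22,-4,-2.5,-0.2],
    [6,22,-4,-2.5,-0.2]
  ]
}}

```text
clock: 8.3
eef_pos: [431.6, 255.2, 248.4]
tool_rot: [3.14, 0.008, 0.151]
force: [-0.5, 0.2, -1.0]
width: 9.2
```

```bash
python3 g.py 503 265 247.5 8.7;python3 - <<'E'
from h import *
im=ctrl.get_image("scene")[:,:,::-1];cv2.imwrite("pics/s6.png",im)
crop("pics/s6.png","pics/s6c.png",330,130,390,200,8)
E
```

```text
t 8.3 pos [431.6 255.2 248.4] yaw 8.7 tilt 0.44 F [-0.5  0.2 -1. ] w 9.2
shift [72.1  1.1  0.4] roll -0.0
```

View pics/s6c.png

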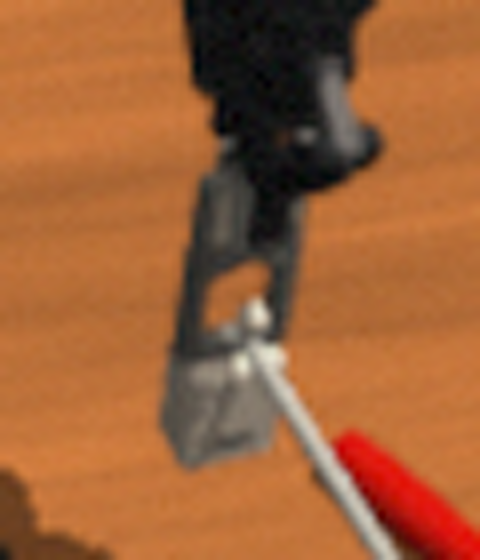

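Run:
```python
from h import *
t=np.radians(8.7);d=np.array([np.cos(t),np.sin(t)]);n=np.array([-d[1],d[0]])
c=np.array([431.6,255.2]);f=lambda p:((proj("scene",p)-[330,130]+.5)*8).round()
b=np.array([453.5,257.])
print("ball",f([*b,203]),"ball at eye plane",f([*(c+5*d+((b-c)@n)*n),203]),"lat",(b-c)@n,"along",(b-c)@d)
for l in(-22,-15,15,22):
  for z in(264,228,216+4,216-38): print(l,z,f([*(c+5*d+l*n),z]))
```

```text
ball [256. 327.] ball at eye plane [237. 297.] lat -1.5333229671584556 along 21.920285597555143
-22 264 [203. 190.]
-22 228 [193. 262.]
-22 220 [191. 277.]
-22 178 [180. 357.]
-15 264 [221. 186.]
-15 228 [211. 257.]
-15 220 [208. 273.]
-15 178 [197. 353.]
15 264 [295. 167.]
15 228 [284. 239.]
15 220 [282. 254.]
15 178 [269. 334.]
22 264 [313. 163.]
22 228 [301. 234.]
22 220 [299. 250.]
22 178 [286. 330.]
```

>>> {"name": "send_rows", "arguments": {
  "commands": [
    [6,10,1,0,0],
    [6,20,1,0,0],
    [6,30,1,0,0],
    [6,42,1,0,0],
    [6,54,1,0,0]
  ]
}}

```text
clock: 8.85
eef_pos: [485.9, 262.5, 247.9]
tool_rot: [3.14, 0.008, 0.151]
force: [0.3, 0.1, -1.0]
width: 9.2
```

>>> {"name": "send_rows", "arguments": {
  "commands": [
    [6,10,0,0,0],
    [6,20,0,0,0],
    [6,22,0,0,0],
    [6,22,0,0,0]
  ]
}}

```text
clock: 9.25
eef_pos: [507.7, 265.8, 247.5]
tool_rot: [3.14, 0.008, 0.151]
force: [-0.2, 0.2, -1.1]
width: 9.2
```

```bash
python3 g.py 503 264.5 221.5 8.7;python3 - <<'E'
from h import *
im=ctrl.get_image("scene")[:,:,::-1];cv2.imwrite("pics/s7.png",im)
crop("pics/s7.png","pics/s7c.png",330,130,400,210,7)
E
```

```text
t 9.25 pos [507.7 265.8 247.5] yaw 8.7 tilt 0.48 F [-0.2  0.2 -1.1] w 9.2
shift [-4.7  0.6 26. ] roll -0.0
```

View pics/s7c.png

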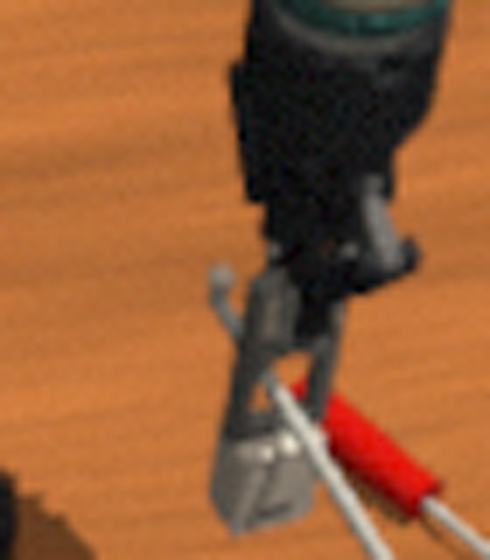

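>>> {"name": "send_rows", "arguments": {
  "commands": [
    [6,0,0,8,0],
    [6,0,0,16,0],
    [6,0,0,23,0],
    [6,0,0,25,0],
    [6,0,0,25,0]
  ]
}}

```text
clock: 9.8
eef_pos: [506.7, 265.7, 222.1]
tool_rot: [3.14, 0.009, 0.152]
force: [0.9, 0.4, -0.4]
width: 9.1
```

```bash
python3 g.py 503 264.5 221.5 8.7;python3 - <<'E'
from h import *
im=ctrl.get_image("scene")[:,:,::-1];cv2.imwrite("pics/s8.png",im)
crop("pics/s8.png","pics/s8c.png",330,130,400,210,7)
E
```

```text
t 9.8 pos [506.7 265.7 222.1] yaw 8.7 tilt 0.55 F [ 0.9  0.4 -0.4] w 9.1
shift [-3.9  0.6  0.6] roll -0.0
```

View pics/s8c.png

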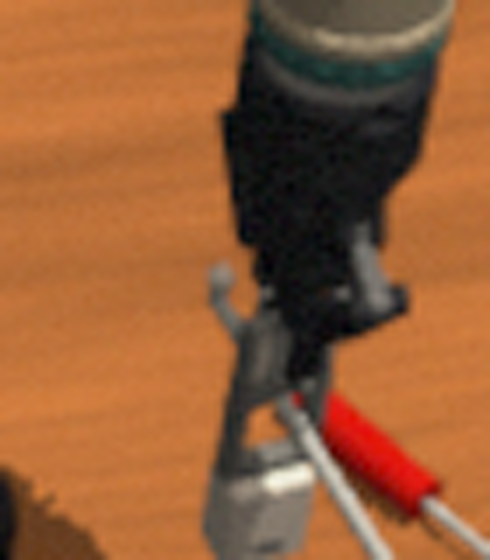

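>>> {"name": "send_rows", "arguments": {
  "commands": [
    [6,0,0,0.7,0],
    [6,0,0,1.2,0],
    [6,0,0,1.2,0]
  ]
}}

```text
clock: 10.15
eef_pos: [507.1, 265.9, 221.5]
tool_rot: [3.14, 0.008, 0.152]
force: [-0.3, -1.0, 0.1]
width: 8.8
```

>>> {"name": "send_rows", "arguments": {
  "commands": [
    [12,0,0,0,0],
    [16,0,0,0,0],
    [22,0,0,0,0],
    [30,0,0,0,0],
    [30,0,0,0,0]
  ]
}}

```text
clock: 10.65
eef_pos: [507.2, 265.9, 221.5]
tool_rot: [3.14, 0.008, 0.152]
force: [0.1, -0.0, -1.1]
width: 30.2
```

>>> {"name": "send_rows", "arguments": {
  "commands": [
    [30,0,0,-10,0],
    [30,0,0,-30,0],
    [30,0,0,-60,0],
    [30,0,0,-95,0],
    [30,0,0,-95,0]
  ]
}}

```text
clock: 11.15
eef_pos: [509.9, 268.3, 322.0]
tool_rot: [-3.139, -0.001, 0.152]
force: [1.0, 0.8, 0.1]
width: 29.9
```

```bash
python3 g.py 570.8 13.2 320 13.7;python3 - <<'E'
from h import *
im=ctrl.get_image("scene")[:,:,::-1];cv2.imwrite("pics/s9.png",im)
crop("pics/s9.png","pics/s9c.png",330,130,410,230,6)
E
```

```text
t 11.15 pos [509.9 268.3 322. ] yaw 8.7 tilt 0.17 F [1.  0.8 0.1] w 29.9
shift [ 21.6 261.4   1.3] roll -5.0
```

View pics/s9c.png

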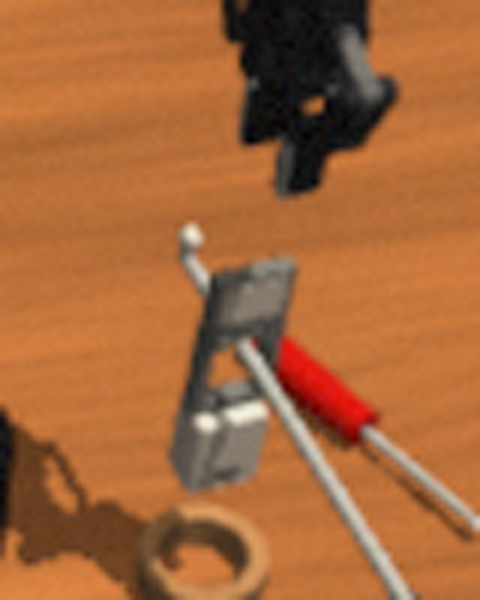

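>>> {"name": "send_rows", "arguments": {
  "commands": [
    [30,3,20,0,-1],
    [30,7,65,0,-3],
    [30,10,112,0,-4],
    [30,14,160,0,-5],
    [30,18,208,0,-5]
  ]
}}

```text
clock: 11.7
eef_pos: [557.8, 62.4, 318.6]
tool_rot: [-3.14, 0.004, 0.24]
force: [0.6, 0.0, -0.5]
width: 30.0
```

>>> {"name": "send_rows", "arguments": {
  "commands": [
    [30,1,15,0,0],
    [30,2,25,0,0],
    [30,2,25,0,0],
    [30,2,25,0,0]
  ]
}}

```text
clock: 12.1
eef_pos: [565.2, 40.4, 318.4]
tool_rot: [-3.139, 0.004, 0.242]
force: [-0.5, 1.1, 0.3]
width: 30.1
```

```bash
python3 - <<'E'
from h import *
im=ctrl.get_image("scene")[:,:,::-1];cv2.imwrite("pics/s10.png",im)
crop("pics/s10.png","pics/s10c.png",250,150,340,260,6)
S=im.astype(int)
x0,y0,x1,y1=280,198,302,217
c=S[y0:y1,x0:x1];m=(c[...,0]>70)&(c[...,0]>1.6*c[...,2]);ys,xs=np.nonzero(m)
u=(xs.mean()+x0,ys.mean()+y0);X=onz("scene",*u,220);print(u,X)
E
python3 g.py 569.6 13.2 257 13.7
```

```text
(np.float64(289.0), np.float64(207.8695652173913)) [573.34847528  13.01301911 220.        ]
t 12.15 pos [565.2  40.8 318.6] yaw 13.9 tilt 0.28 F [-0.9  0.3 -0.1] w 30.2
shift [-2.1 28.  61.5] roll 0.2
```

View pics/s10c.png

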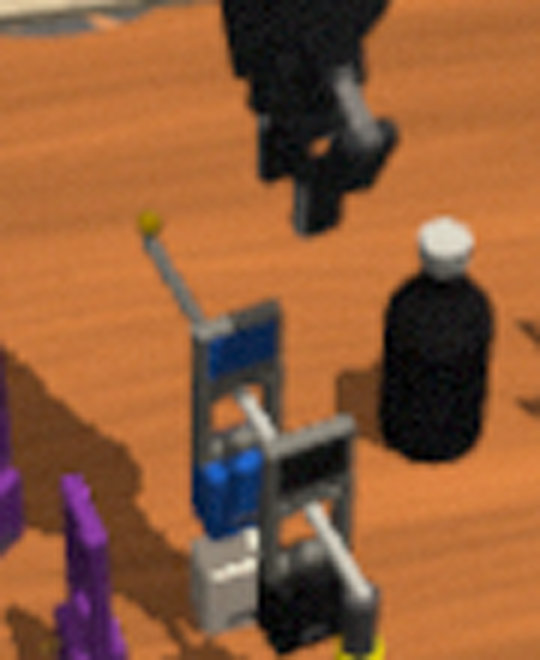

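>>> {"name": "send_rows", "arguments": {
  "commands": [
    [30,-1,14,0,0.2],
    [30,-2,28,0,0.2],
    [30,-2,28,20,0.2],
    [30,-2,28,45,0.2],
    [30,-2,28,58,0.2]
  ]
}}

```text
clock: 12.65
eef_pos: [568.9, 11.7, 258.8]
tool_rot: [-3.14, 0.007, 0.238]
force: [-0.2, -0.7, -0.2]
width: 29.8
```

>>> {"name": "send_rows", "arguments": {
  "commands": [
    [30,0,0,0,0],
    [30,0,0,0,0]
  ]
}}

```text
clock: 12.85
eef_pos: [569.2, 11.3, 258.9]
tool_rot: [-3.14, 0.007, 0.238]
force: [0.2, 0.2, -0.2]
width: 29.9
```

```bash
python3 - <<'E'
from h import *
im=ctrl.get_image("scene")[:,:,::-1];cv2.imwrite("pics/s11.png",im)
crop("pics/s11.png","pics/s11c.png",250,150,340,260,6)
E
python3 g.py 569.5 13 221.5 13.7
```

```text
t 12.9 pos [569.6  11.6 259.5] yaw 13.6 tilt 0.34 F [-0.  -0.1  0.5] w 30.1
shift [ 0.5 -1.3 38. ] roll -0.1
```

View pics/s11c.png

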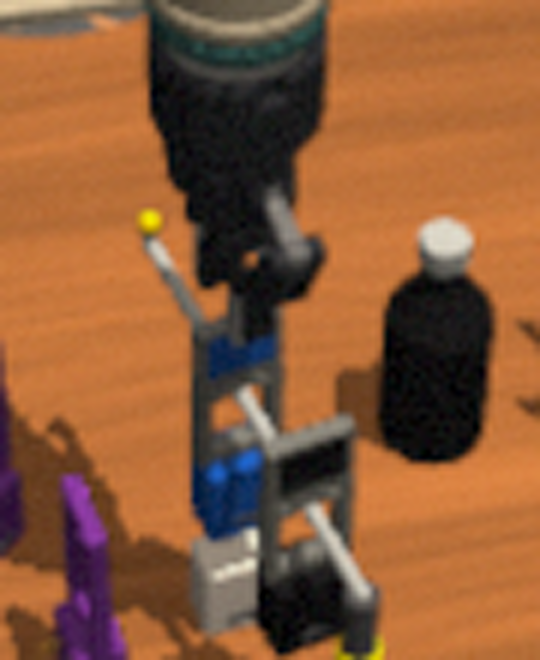

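Same relation as for white. Descend and grip.

>>> {"name": "send_rows", "arguments": {
  "commands": [
    [30,0,-1.3,10,0],
    [30,0,-1.3,25,0],
    [30,0,-1.3,38,0],
    [30,0,-1.3,38,0],
    [30,0,-1.3,38,0]
  ]
}}

```text
clock: 13.4
eef_pos: [569.1, 13.0, 221.4]
tool_rot: [-3.14, 0.006, 0.238]
force: [-0.2, 1.1, 0.8]
width: 30.3
```

>>> {"name": "send_rows", "arguments": {
  "commands": [
    [20,0,0,0,0],
    [6,0,0,0,0],
    [6,0,0,0,0],
    [6,0,0,0,0],
    [6,0,0,0,0]
  ]
}}

```text
clock: 13.9
eef_pos: [569.5, 13.1, 222.1]
tool_rot: [-3.14, 0.005, 0.238]
force: [-1.4, -0.3, 5.7]
width: 8.7
```

>>> {"name": "send_rows", "arguments": {
  "commands": [
    [6,0,0,-9,0],
    [6,0,0,-18,0],
    [6,0,0,-26,0],
    [6,0,0,-26,0],
    [6,0,0,-26,0]
  ]
}}

```text
clock: 14.4
eef_pos: [569.6, 13.0, 248.3]
tool_rot: [-3.14, 0.004, 0.238]
force: [0.3, 0.1, -1.3]
width: 8.4
```

```bash
python3 - <<'E'
from h import *
im=ctrl.get_image("scene")[:,:,::-1];cv2.imwrite("pics/s12.png",im)
crop("pics/s12.png","pics/s12c.png",250,150,340,260,6)
E
python3 g.py 436 -19.4 247.5 13.7
```

```text
t 14.45 pos [569.4  12.9 248. ] yaw 13.7 tilt 0.3 F [-0.7  0.4 -1.6] w 9.1
shift [-137.3   -0.     1.1] roll -0.0
```

View pics/s12c.png

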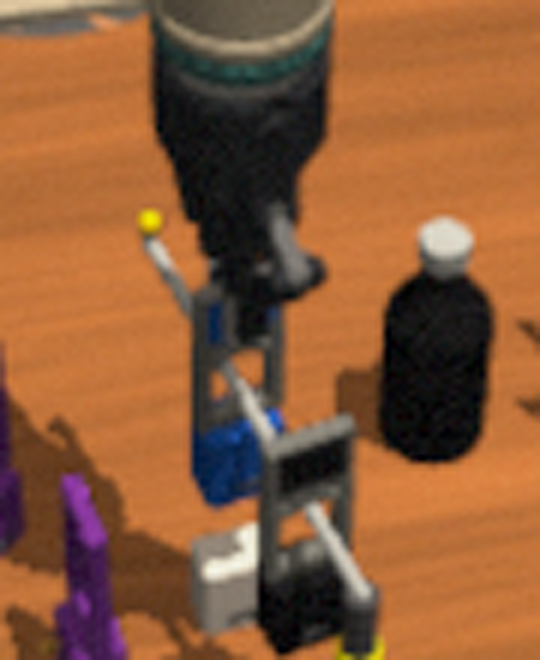

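>>> {"name": "send_rows", "arguments": {
  "commands": [
    [6,-10,0,0,0],
    [6,-24,0,0,0],
    [6,-38,0,0,0],
    [6,-52,0,0,0],
    [6,-66,0,0,0]
  ]
}}

```text
clock: 14.95
eef_pos: [503.6, -3.0, 247.9]
tool_rot: [-3.14, 0.006, 0.238]
force: [0.8, -0.2, 0.1]
width: 9.0
```

>>> {"name": "send_rows", "arguments": {
  "commands": [
    [6,-6,0,0,0],
    [6,-8,0,0,0],
    [6,-8,0,0,0]
  ]
}}

```text
clock: 15.25
eef_pos: [495.8, -5.0, 248.0]
tool_rot: [-3.14, 0.006, 0.238]
force: [-0.2, -0.6, -0.3]
width: 8.9
```

```bash
python3 g.py 436 -19.4 247.5 13.7
```

```text
t 15.25 pos [495.8  -5.  248. ] yaw 13.6 tilt 0.36 F [-0.2 -0.6 -0.3] w 8.9
shift [-61.5  -0.1   0.9] roll -0.1
```

>>> {"name": "send_rows", "arguments": {
  "commands": [
    [6,-10,0,0.5,0],
    [6,-22,0,0.5,0],
    [6,-35,0,0.5,0],
    [6,-48,0,0.5,0],
    [6,-58,0,0.5,0]
  ]
}}

```text
clock: 15.75
eef_pos: [437.9, -19.1, 247.8]
tool_rot: [-3.14, 0.007, 0.238]
force: [-0.3, 1.0, -1.4]
width: 9.0
```

>>> {"name": "send_rows", "arguments": {
  "commands": [
    [6,-4,0,0,0],
    [6,-4,0,0,0],
    [6,-4,0,0,0]
  ]
}}

```text
clock: 16.05
eef_pos: [434.5, -19.9, 248.0]
tool_rot: [-3.14, 0.006, 0.238]
force: [0.0, 0.9, -1.0]
width: 8.8
```

```bash
python3 - <<'E'
from h import *
im=ctrl.get_image("scene")[:,:,::-1];cv2.imwrite("pics/s13.png",im)
crop("pics/s13.png","pics/s13c.png",240,110,340,210,6)
E
python3 g.py 436 -19.4 350 13.7
```

```text
t 16.1 pos [434.7 -19.9 248. ] yaw 13.6 tilt 0.35 F [-0.8  0.6 -1.4] w 8.9
shift [   0.8   -0.3 -102. ] roll -0.1
```

View pics/s13c.png

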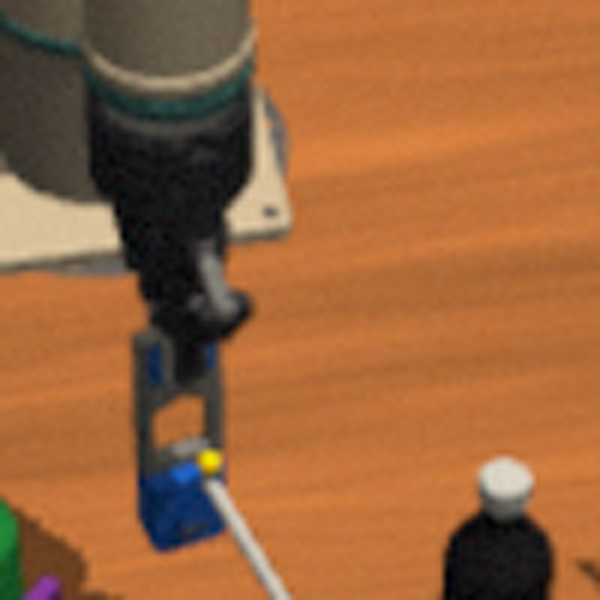

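>>> {"name": "send_rows", "arguments": {
  "commands": [
    [6,0,0,-20,0],
    [6,0,0,-45,0],
    [6,0,0,-75,0],
    [6,0,0,-103,0],
    [6,0,0,-103,0]
  ]
}}

```text
clock: 16.6
eef_pos: [438.0, -19.2, 354.2]
tool_rot: [3.141, -0.002, 0.238]
force: [0.7, 0.6, -0.7]
width: 8.6
```

```bash
python3 g.py 445 -296.3 350 0.7
```

```text
t 16.6 pos [438.  -19.2 354.2] yaw 13.6 tilt 0.09 F [ 0.7  0.6 -0.7] w 8.6
shift [-58.6 270.9   4.3] roll 12.9
```

>>> {"name": "send_rows", "arguments": {
  "commands": [
    [6,-3,15,2,1],
    [6,-9,42,4,3],
    [6,-16,76,4,6],
    [6,-23,110,4,9],
    [6,-31,144,4,12]
  ]
}}

```text
clock: 17.1
eef_pos: [441.0, -169.0, 348.7]
tool_rot: [-3.141, 0.001, 0.025]
force: [1.2, -0.3, -1.9]
width: 9.2
```

```bash
python3 g.py 445 -296.3 350 0.7
```

```text
t 17.1 pos [ 441.  -169.   348.7] yaw 1.5 tilt 0.04 F [ 1.2 -0.3 -1.9] w 9.2
shift [  0.7 127.4  -1.3] roll 0.8
```

>>> {"name": "send_rows", "arguments": {
  "commands": [
    [6,0,34,0,1],
    [6,1,68,0,1],
    [6,1,100,0,1],
    [6,1,120,0,1],
    [6,1,127,0,1]
  ]
}}

```text
clock: 17.6
eef_pos: [443.6, -299.5, 346.6]
tool_rot: [-3.141, 0.004, 0.003]
force: [0.8, -0.1, -1.2]
width: 9.0
```

>>> {"name": "send_rows", "arguments": {
  "commands": [
    [6,0,0,0,0],
    [6,0,0,0,0]
  ]
}}

```text
clock: 17.8
eef_pos: [443.0, -298.9, 345.6]
tool_rot: [-3.14, 0.006, 0.003]
force: [-0.3, 1.1, -0.9]
width: 9.1
```

```bash
python3 g.py 445 -296.3 248 0.7
```

```text
t 17.8 pos [ 443.  -298.9  345.6] yaw 0.2 tilt 0.35 F [-0.3  1.1 -0.9] w 9.1
shift [ 2.6 -2.4 97.6] roll -0.5
```

>>> {"name": "send_rows", "arguments": {
  "commands": [
    [6,1,-1,20,-0.3],
    [6,1,-2.4,45,-0.5],
    [6,1,-2.4,70,-0.5],
    [6,1,-2.4,90,-0.5],
    [6,1,-2.4,97,-0.5]
  ]
}}

```text
clock: 18.3
eef_pos: [442.5, -294.3, 246.8]
tool_rot: [-3.137, 0.009, 0.014]
force: [-0.6, 0.1, -1.0]
width: 9.1
```

>>> {"name": "send_rows", "arguments": {
  "commands": [
    [6,0,0,0,0],
    [6,0,0,0,0]
  ]
}}

```text
clock: 18.5
eef_pos: [443.0, -293.6, 247.5]
tool_rot: [-3.137, 0.008, 0.015]
force: [0.8, -0.2, -0.6]
width: 9.2
```

```bash
python3 g.py 466 -295.9 248 0.7
```

```text
t 18.5 pos [ 443.  -293.6  247.5] yaw 0.9 tilt 0.52 F [ 0.8 -0.2 -0.6] w 9.2
shift [22.9  2.6 -0.7] roll 0.2
```

>>> {"name": "send_rows", "arguments": {
  "commands": [
    [6,0,2.4,-0.7,0.2],
    [6,8,2.4,-0.7,0.2],
    [6,17,2.4,-0.7,0.2],
    [6,23,2.4,-0.7,0.2],
    [6,23,2.4,-0.7,0.2]
  ]
}}

```text
clock: 19.0
eef_pos: [467.6, -295.3, 248.1]
tool_rot: [-3.137, 0.007, 0.013]
force: [0.2, 0.4, -1.6]
width: 9.3
```

```bash
python3 g.py 539.5 -295 248 0.7
python3 - <<'E'
from h import *
im=ctrl.get_image("scene")[:,:,::-1];cv2.imwrite("pics/s14.png",im)
crop("pics/s14.png","pics/s14c.png",145,150,215,240,6)
s=ctrl.read_state();t=np.radians(.7);d=np.array([np.cos(t),np.sin(t)]);n=np.array([-d[1],d[0]])
c=s["eef_pos"][:2];f=lambda p:((proj("scene",p)-[145,150]+.5)*6).round()
b=np.array([489.5,-295.6]);lat=(b-c)@n;print("lat",lat,"ball at eye",f([*(c+5*d+lat*n),203]))
for l in(-22,-15,15,22):
  for z in(264,220,178): print(l,z,f([*(c+5*d+l*n),z]))
E
```

```text
t 19.0 pos [ 467.6 -295.3  248.1] yaw 0.7 tilt 0.46 F [ 0.2  0.4 -1.6] w 9.3
shift [71.9  0.6 -0.4] roll 0.0
lat -0.4876174008677069 ball at eye [183. 307.]
-22 264 [114. 225.]
-22 220 [131. 289.]
-22 178 [146. 349.]
-15 264 [130. 222.]
-15 220 [146. 287.]
-15 178 [161. 347.]
15 264 [196. 213.]
15 220 [210. 278.]
15 178 [224. 337.]
22 264 [211. 211.]
22 220 [226. 276.]
22 178 [239. 335.]
```

View pics/s14c.png

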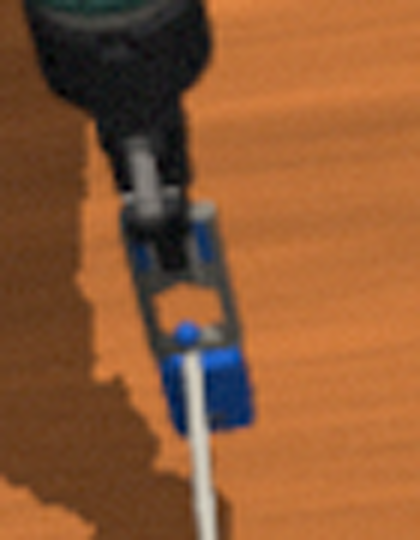

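>>> {"name": "send_rows", "arguments": {
  "commands": [
    [6,10,1,0,0],
    [6,20,1,0,0],
    [6,30,1,0,0],
    [6,42,1,0,0],
    [6,54,1,0,0]
  ]
}}

```text
clock: 19.55
eef_pos: [521.9, -295.6, 247.4]
tool_rot: [-3.137, 0.008, 0.013]
force: [0.0, 0.0, -1.6]
width: 9.1
```

>>> {"name": "send_rows", "arguments": {
  "commands": [
    [6,10,0,0,0],
    [6,19,0,0,0],
    [6,19,0,0,0],
    [6,19,0,0,0]
  ]
}}

```text
clock: 19.95
eef_pos: [540.7, -295.2, 247.0]
tool_rot: [-3.137, 0.008, 0.013]
force: [-1.1, -0.2, -1.9]
width: 9.4
```

```bash
python3 g.py 539.5 -295 221.5 0.7
python3 - <<'E'
from h import *
im=ctrl.get_image("scene")[:,:,::-1];cv2.imwrite("pics/s15.png",im)
crop("pics/s15.png","pics/s15c.png",145,160,215,260,6)
E
```

```text
t 19.95 pos [ 540.7 -295.2  247. ] yaw 0.7 tilt 0.56 F [-1.1 -0.2 -1.9] w 9.4
shift [-1.  -0.1 25.5] roll 0.0
```

View pics/s15c.png

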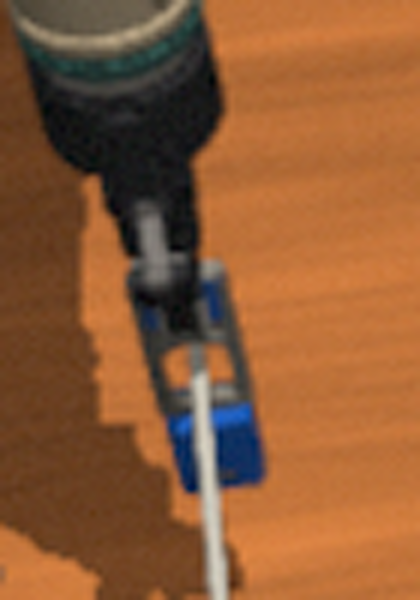

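The bar runs through the eye. Lower, then release.

>>> {"name": "send_rows", "arguments": {
  "commands": [
    [6,0,0,8,0],
    [6,0,0,16,0],
    [6,0,0,23,0],
    [6,0,0,25,0],
    [6,0,0,25,0]
  ]
}}

```text
clock: 20.5
eef_pos: [539.7, -295.5, 222.2]
tool_rot: [-3.137, 0.009, 0.012]
force: [-2.1, 0.3, 3.3]
width: 8.6
```

```bash
python3 g.py 539.5 -295 221.5 0.7
python3 - <<'E'
from h import *
im=ctrl.get_image("scene")[:,:,::-1];cv2.imwrite("pics/s16.png",im)
crop("pics/s16.png","pics/s16c.png",145,160,215,260,6)
E
```

```text
t 20.5 pos [ 539.7 -295.5  222.2] yaw 0.7 tilt 0.6 F [-2.1  0.3  3.3] w 8.6
shift [-0.2 -0.5  0.7] roll 0.0
```

View pics/s16c.png

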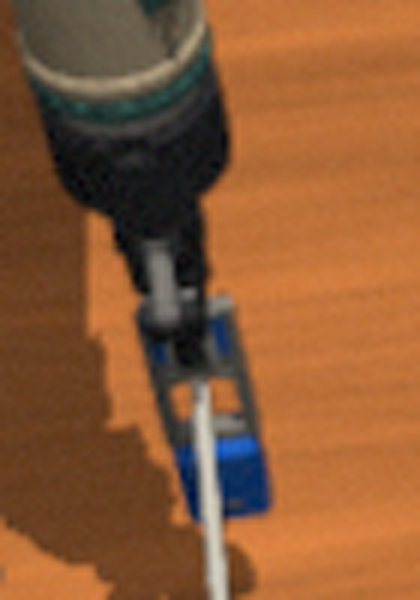

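Upward force of about 3 N: the eye is seated on the bar. Release.

>>> {"name": "send_rows", "arguments": {
  "commands": [
    [12,0,0,0,0],
    [16,0,0,0,0],
    [22,0,0,0,0],
    [30,0,0,0,0],
    [30,0,0,0,0]
  ]
}}

```text
clock: 21.05
eef_pos: [539.8, -295.4, 222.1]
tool_rot: [-3.137, 0.009, 0.012]
force: [-0.2, -0.0, -0.6]
width: 30.0
```

>>> {"name": "send_rows", "arguments": {
  "commands": [
    [30,0,0,-10,0],
    [30,0,0,-30,0],
    [30,0,0,-60,0],
    [30,0,0,-100,0],
    [30,0,0,-120,0]
  ]
}}

```text
clock: 21.55
eef_pos: [542.3, -296.1, 346.4]
tool_rot: [-3.139, 0.004, 0.013]
force: [-0.1, -0.1, 0.0]
width: 30.0
```

>>> {"name": "send_rows", "arguments": {
  "commands": [
    [30,-20,30,0,0],
    [30,-50,70,0,0],
    [30,-90,110,0,0],
    [30,-120,150,0,0],
    [30,-140,180,0,0]
  ]
}}

```text
clock: 22.05
eef_pos: [402.1, -480.1, 347.7]
tool_rot: [-3.141, 0.004, 0.011]
force: [0.1, -0.3, -0.3]
width: 30.2
```

>>> {"name": "send_rows", "arguments": {
  "commands": [
    [30,0,0,0,0],
    [30,0,0,0,0],
    [30,0,0,0,0]
  ]
}}

```text
clock: 22.35
eef_pos: [403.4, -478.8, 348.2]
tool_rot: [-3.14, 0.003, 0.013]
force: [-0.3, 0.8, -0.0]
width: 29.8
```

Run:
```python
from h import *
snap("17")
S=ctrl.read_state();print(S["clock"],S["eef_pos"],S["qd"].round(3))
a=cv2.imread("pics/scene17.png")
cv2.imwrite("pics/s17c.png",cv2.resize(a[150:320,150:440],None,fx=2.7,fy=2.7,interpolation=cv2.INTER_CUBIC))
crop("pics/top17.png","pics/t17c.png",120,120,480,280,2)
```

```text
22.45 [ 403.75084111 -478.41017272  348.13211738] [-0.003  0.002  0.005 -0.     0.004 -0.     0.001]
```

View pics/s17c.png

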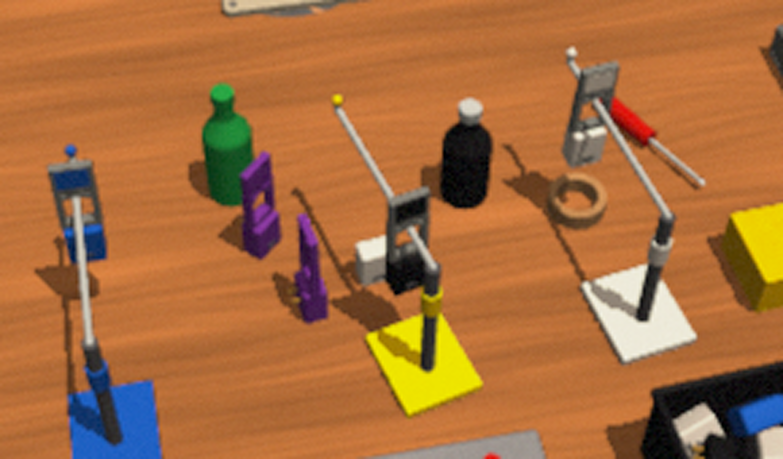

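View pics/t17c.png

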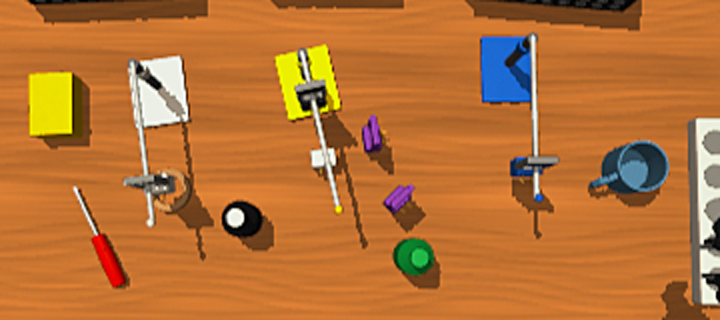

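>>> {"name": "send_rows", "arguments": {
  "commands": [
    [30,0,0,0,0],
    [30,0,0,0,0],
    [30,0,0,0,0],
    [30,0,0,0,0],
    [30,0,0,0,0]
  ]
}}

```text
clock: 22.95
eef_pos: [403.7, -478.4, 348.1]
tool_rot: [-3.14, 0.003, 0.014]
force: [0.4, 0.2, -0.2]
width: 29.8
```

Run:
```python
from h import *
snap("18")
for n in("scene","top"):
    a=cv2.imread(f"pics/{n}17.png").astype(int);b=cv2.imread(f"pics/{n}18.png").astype(int);z=cv2.imread(f"pics/{n}0.png").astype(int)
    for nm,bx in({"scene":{"blue":(160,195,200,260),"white":(355,165,385,225),"yel":(285,210,320,290),"purple":(235,200,275,275),"loose":(278,235,293,255)},"top":{"purple":(295,175,335,235),"bottles":(228,218,256,242),"yel":(255,140,285,190),"green":(315,235,340,262),"tape":(190,200,220,230)}}[n]).items():
        x0,y0,x1,y1=bx;print(n,nm,"17-18",abs(a-b)[y0:y1,x0:x1].mean().round(2),"0-18",abs(z-b)[y0:y1,x0:x1].mean().round(2))
d=np.array([1,.0125])
f=lambda p:proj("scene",p).round(1)
print("blue hanging expect: tab face",f([544.5,-295.3,220]),"charger front",f([553.5,-295.3,119]))
```

```text
scene blue 17-18 2.11 0-18 18.17
scene white 17-18 2.05 0-18 16.79
scene yel 17-18 2.37 0-18 10.53
scene purple 17-18 2.24 0-18 6.38
scene loose 17-18 1.83 0-18 36.49
top purple 17-18 0.64 0-18 5.37
top bottles 17-18 0.77 0-18 1.16
top yel 17-18 0.46 0-18 2.48
top green 17-18 0.82 0-18 1.15
top tape 17-18 0.63 0-18 20.08
blue hanging expect: tab face [175.6 216. ] charger front [181.4 241.3]
```

```bash
python3 -c "
from cell import ctrl
print(ctrl.finish_job())"
```

```text
the job is handed in; nothing more can be done
None
```

The white charger now hangs on the white rail and the blue charger on the blue rail, both about 50 mm behind the end stop. The black charger is still on the yellow rail. I handed the job in at about 23 s on the robot's clock; no verdict comes back.

- **Hangers:** in the last pictures both moved hangers were on their bars. The blue one was within about 1 px of its expected position. Pictures 0.5 s apart showed no movement beyond image noise.
- **Other objects:** both bottles matched the first picture. The purple look-alikes and the area around the black charger differed a little, and the loose plug and tape roll areas more. In the pictures these looked like changed shadows and views, not moved objects, but I did not measure those positions again.
- **Forces:** the wrist force I read never went above about 6 N. When I lowered the white hanger, the force did not clearly show it was seated, so I judged that from the picture after release; for the blue one I read about 3 N of upward force.
- **Calibration:** the two cameras disagreed by about 2 mm sideways on the bars, so I used the average. Both hangers still went over the stops cleanly.

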